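# Drive the tight pin out of the inclined bore and close it away

### The arm

A 7-joint arm with a two-finger parallel gripper is mounted at the origin on a cart in front of the work surface, level with it; the furniture and walls round the work are solid. World frame = base frame: x ahead of the robot, y to its left, z up, the work surface at z = 0. Lengths are in mm, angles in rad, forces in N, time in s.
With the tool pointing down it reaches from about 425 to 825 mm from the base axis. Payload 3.6 kg.
Tool frame: the origin (TCP) lies midway between the tips of the shut fingers; the grasp point (between the pads) lies 19 mm behind it (robot.grip_depth is the distance from the TCP to the grasp point, in mm); z points along the fingers, y is the line along which they close (so a half turn about z gives the same grasp; the last joint's range is limited). The gripper opens to 93 mm and grips with 3 to 60 N. Pads are 15 mm wide; open, the fingers measure 128 mm over their backs; the gripper's body (75 mm by 188 mm) begins 65 mm behind the grasp point.
Start: joints at [1.319, 0.615, -0.013, 1.423, 0.008, 1.103, -0.04], TCP at [144.907, -633.612, 218.64] pointing down, gripper open.
Joint ranges: [-3.12, 3.12], [-0.3, 2.06], [-1.34, 1.32], [0.26, 2.42], [-1.36, 4.5], [0.01, 1.98], [-2.84, 2.84]. Speed limits (rad/s): [2.79, 2.79, 3.14, 3.14, 3.14, 3.14, 3.14].

### API

Orientations are given as a rotation vector (axis times angle).
In Python, from plant import robot, optics, sign_off gives the robot as it stands. The module is installed in compiled form; this text tells all that it offers.
- The arm moves only by the shell command python3 -m jog 'ROWS' [FORCE]. ROWS is JSON, a list that holds one entry, the list of rows, each a list of 5 numbers: the closure, from -1 (fully open) to 1 (shut), then the shift along the world's x, y, z scaled (see below), then the turn about the world's z scaled (see below). In form: [[[jaw, dx, dy, dz, yaw], ...]]. A call has 1 to 8 rows; each row shifts and turns the commanded pose from where the row before left it; what a row does not reach is not made up. The controller multiplies each number of a shift by 0.06 m and each number of a turn by 6 degrees. A row lasts 1/8 s, in which the tool goes at most 62.5 mm and 10.7 degrees, less where a joint would pass 70% of its speed; a pose out of reach is approached as far as the arm can. A call with a number of a shift or a turn outside -1 to 1 is refused whole. A call with a gripper value outside its range is refused whole. The fingers move at their own pace and stop on an object; FORCE is the grip in N (left out, the last holds). Time passes only in rows, so rows that do not move let the fingers close. It gives the time, the measured TCP pose, the force, the opening and the grip force at its end, in the units of the state.
- robot.observe(): the state, without advancing time (a new reading comes with each control period).
- optics.grab_frame(name): name is "scene" or "side" or "wrist"; returns the picture (384x512x3 uint8, blue, green, red); there is no depth.
- optics.camera_params(name): a dict with "K" (3x3 intrinsics, pixels), "dist" ([k1, k2, p1, p2, k3] as OpenCV has them; the pictures are not rectified), "rvec" (rotation vector, rad) and "tvec" (3), from world to camera coordinates, as OpenCV has them. Camera axes: x right, y down, z forward; pixel columns grow to the right and rows downward; lengths in mm; the calibration is good to about 2 mm. A picture is of the moment at which its call begins: read the wrist's pose just before it. camera_params takes no time and is no camera call; for the wrist camera it gives the pose at the moment of the call.
- sign_off(): hands the job in; it is judged then, once.
The state is a dict: "time": time; "joint_positions": joint angles; "joint_vel": joint speeds; "joint_torque": joint torques, N m; "position": TCP position; "orientation": TCP orientation; "force": force on the tool from outside, world axes, zero at the start; "ft_torque": the same for the moment, N m; "width": finger opening in mm; "grip_force": force on a finger pad.
Only numpy, scipy, OpenCV 4.12 (cv2) and the standard library are available. Lean on these libraries where they do the work, as an engineer would, in place of code of your own. Each camera call takes 0.05 s, during which the arm holds its last target. There are 200 camera calls.

### The job

Take the green-handled drift from its wooden stand and, holding it in line with the sloping bore of the blue block, push the tight brass pin out through the lower end so that it drops into the open compartment below; do not touch the pin with the gripper. Then stand the drift upright in its stand again, let go, and slide the orange cover fully shut over the pin. Leave everything else on the bench where it is.

Things in the scene. Friction and masses are not known exactly. Their poses are not given: they have to be found in the camera images.
- fixture: push-out fixture, fixed: dark base, open compartment, grey column at its left end carrying the blue block. Origin on the worktop under the bore's lower mouth; x from column over compartment (to the right), y mostly away from the robot; yaw -1.5 to -1.0 rad. Compartment inside: x -26 to 90, y -34 to 34, floor z 8, rim z 40. Cover rails run to y -128, tops z 48. Column x -82 to -34, to z 97
- bore_block: blue block 50x52x60, round through bore 23.5 wide, 60 long. Origin: centre of the lower mouth, 82 above the worktop; z up the bore, leaning 0.55 rad from vertical towards fixture -x (left); y = fixture y. A sprung shoe in its +y wall, 12 to 42 from the lower mouth, grips the pin: 8 to 13 N moves it; below the shoe it slides out by its weight. The empty shoe stands 3 into the bore
- bore_mouth (a point): centre of the bore's upper mouth, 60 mm up the bore from the block's origin, 133 mm above the worktop; the drift enters here. Take the bore's direction from bore_block
- pin: brass pin, 21 mm diameter, 60 mm long, tight in the bore and flush with both ends at the start. Origin at the centre of its lower end, z along it. It needs no grasp
- pin_middle (a point): middle of the brass pin
- drift: loose push-out drift, 157 long, 0.12 kg, upright in its stand. Origin: centre of its lower tip; z up to the handle. Steel rod 14 diameter from 0 to 95 mm, dark collar 38 diameter 95 to 101, green round handle 24 diameter 101 to 157. Grip the handle just above the collar. The rod reaches right through the bore; the collar does not enter
- stand: wooden drift stand 64 x 64 x 50 mm on a 76 mm foot, fixed; origin under its centre on the worktop, z up. A round hole 20 mm wide in the middle, chamfered, from the top at z 50 down to z 6, where the drift's tip rests. Its place varies
- cover (a joint): orange sliding cover, 123 x 80 x 5 mm, top at z 45. 0 = fully shut over the compartment; grows to 0.090 m as it slides open along the fixture's -y (towards the robot); starts at 0.064 to 0.090. About 1.5 N of friction holds it where left; hard stop at 0
- cover_tab (a point): top middle of the black upright tab on the cover, 91 mm above the worktop, at fixture x = 60, y = minus the joint value. The tab is 44 mm along fixture x, 12 thick in y, 46 tall above the cover. Pinch it across its 12 mm or push it
- brush_by: bystander: small flat brush, 26 x 154 x 10, lying on the worktop; leave alone. Origin under its middle
- calliper_by: bystander: calliper, 63 x 210 x 9, lying on the worktop; leave alone. Origin under its middle
- pen_by: bystander: pen, 17 x 135 x 16, lying behind the work; leave alone. Origin under its middle
- tray_by: bystander: purple divided oval tray, 66 x 116 x 22; leave alone. Origin under its middle
- cup_by: bystander: grey cup with black inside, 62 across, 51 high; leave alone. Origin under its middle
- screwdriver_by: bystander: screwdriver with red and black handle, 195 long, lying on the lid of the grey parts case; leave alone. Origin under its middle
- oil_bottle: bystander: small white and blue oil bottle, 35 across, 106 high, standing; leave alone. Origin under its middle
- gauge_pin: bystander: grey steel plug gauge, 24 across, 63 high, standing upright; it is not the pin of this job; leave alone. Origin under its middle
Not all that is in view belongs to the job. Leave any red look-alike of the drift alone.

How it is judged:
By the outcome, as a careful person would: the job done as asked, in the order asked, and still so for the second after the job is handed in, with the robot touching nothing.
It also fails if it takes over 54 s, if anything falls off the work surface, if the arm or the gripper's body presses on something with over 40 N, if the wrist force passes 120 N, or if a joint passes its speed limit or range.

## Working session

There is one attempt and no reset: what is moved stays moved. The work goes in short steps, Python scripts to look and compute and a shell command to move; the robot and the scene stay as the last step left them, time stands still between calls to the robot, and variables do not carry over. Pictures are saved under pics/ and viewed, at most 10 in all, crops included, and the job is handed in when it is done.

```bash
mkdir -p pics; cat > h.py <<'E'
import numpy as np, cv2
from plant import robot, optics, sign_off
def cam(n):
    p=optics.camera_params(n); K=np.array(p["K"],float); d=np.array(p["dist"],float)
    R=cv2.Rodrigues(np.array(p["rvec"],float))[0]; t=np.array(p["tvec"],float).ravel()
    return K,d,R,t
def ray(c,uv):
    K,d,R,t=c; u=cv2.undistortPoints(np.array([[uv]],float),K,d)[0,0]
    v=R.T@np.array([u[0],u[1],1]); return -R.T@t, v/np.linalg.norm(v)
def onz(c,uv,z):
    o,v=ray(c,uv); return o+v*(z-o[2])/v[2]
def proj(c,P):
    K,d,R,t=c; return cv2.projectPoints(np.array(P,float).reshape(-1,3),cv2.Rodrigues(R)[0],t,K,d)[0][:,0]
def tri(c1,a,c2,b):
    o1,v1=ray(c1,a);o2,v2=ray(c2,b)
    s=np.linalg.lstsq(np.c_[v1,-v2],o2-o1,rcond=None)[0]
    p,q=o1+s[0]*v1,o2+s[1]*v2; return (p+q)/2,np.linalg.norm(p-q)
E
python3 - <<'E'
from h import *
s=robot.observe();print(s)
a=optics.grab_frame("scene");b=optics.grab_frame("side")
cv2.imwrite("pics/scene0.png",a);cv2.imwrite("pics/side0.png",b)
for n in("scene","side"):
  c=cam(n);print(n,-c[2].T@c[3],c[0][0,0])
E
```

```text
{'time': 0.0, 'joint_positions': array([ 1.31951487,  0.61590034, -0.01263468,  1.42489969,  0.00812085,
        1.10338024, -0.0403852 ]), 'joint_vel': array([-0.00137335,  0.00179184,  0.00025017, -0.00058036,  0.00012801,
       -0.00088331, -0.00102709]), 'joint_torque': array([ 4.45013602e-04, -4.58931255e+01,  2.09168927e-01, -1.65744692e+01,
       -6.10202481e-02,  2.05456652e-02,  2.40822119e-04]), 'position': array([ 144.71733924, -632.87449548,  217.4931108 ]), 'orientation': array([-3.11925318e+00, -3.52225709e-01,  5.15470239e-04]), 'force': array([ 0.34814532, -0.38291876,  0.20385137]), 'ft_torque': array([ 0.00748879, -0.04605623, -0.01420603]), 'grip_force': 0.0, 'width': 93.06420008452976}
scene [  33.79589938  476.45214907 1006.87675852] 421.02437503894686
side [  647.16057393 -1056.67724627   717.1433671 ] 449.85394159980376
```

View pics/scene0.png

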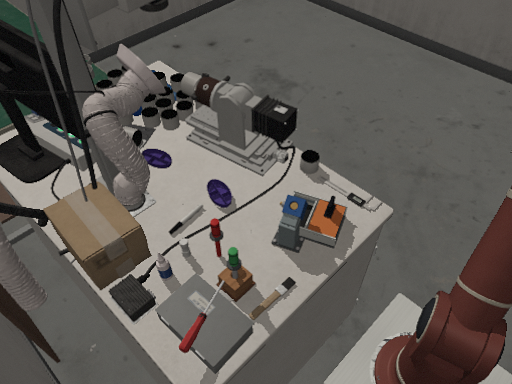

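View pics/side0.png

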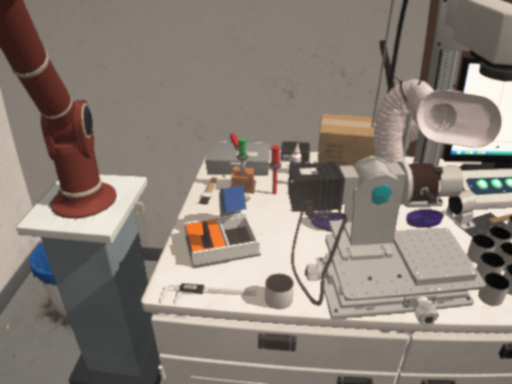

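```bash
python3 - <<'E'
from h import *
a=cv2.imread("pics/scene0.png");b=cv2.imread("pics/side0.png")
A=cv2.resize(a[185:305,205:365],None,fx=5,fy=5,interpolation=cv2.INTER_CUBIC)
B=cv2.resize(b[125:275,165:295],None,fx=4,fy=4,interpolation=cv2.INTER_CUBIC)
cv2.imwrite("pics/A.png",A);cv2.imwrite("pics/B.png",B)
def blobs(im,lo,hi,box):
  h=cv2.inRange(cv2.cvtColor(im,cv2.COLOR_BGR2HSV),lo,hi);m=np.zeros_like(h);x0,y0,x1,y1=box;m[y0:y1,x0:x1]=h[y0:y1,x0:x1]
  n,l,s,c=cv2.connectedComponentsWithStats(m);return [(s[i].tolist(),c[i].round(1).tolist()) for i in range(1,n) if s[i,4]>25]
for nm,lo,hi in(("green",(45,90,40),(85,255,255)),("orange",(5,150,120),(18,255,255)),("blue",(100,120,50),(125,255,255))):
  print(nm,blobs(a,lo,hi,(205,185,365,305)),blobs(b,lo,hi,(165,125,295,275)))
cs,cd=cam("scene"),cam("side")
print(tri(cs,(233,254),cd,(242,149)))
E
```

```text
green [([229, 247, 9, 20, 149], [232.9, 256.6])] [([239, 138, 7, 19, 91], [242.1, 146.4])]
orange [([310, 200, 29, 37, 504], [323.4, 219.9]), ([336, 205, 9, 10, 60], [340.0, 209.0])] [([207, 221, 18, 26, 295], [215.0, 233.8]), ([186, 222, 18, 29, 382], [195.4, 235.2])]
blue [([283, 195, 23, 23, 299], [294.1, 205.7])] [([224, 187, 19, 23, 294], [233.2, 197.0])]
(array([476.15748711, 122.56434439, 131.67917908]), np.float64(2.749039281172363))
```

View pics/A.png

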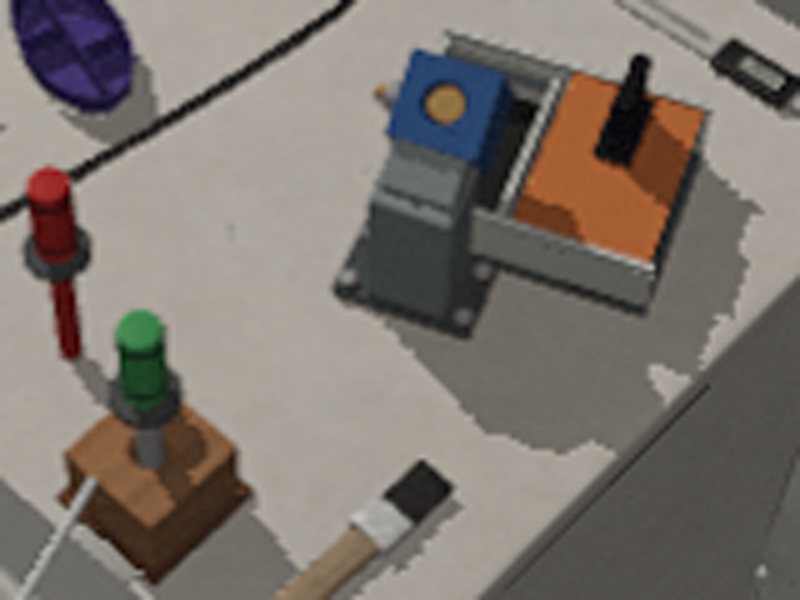

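View pics/B.png

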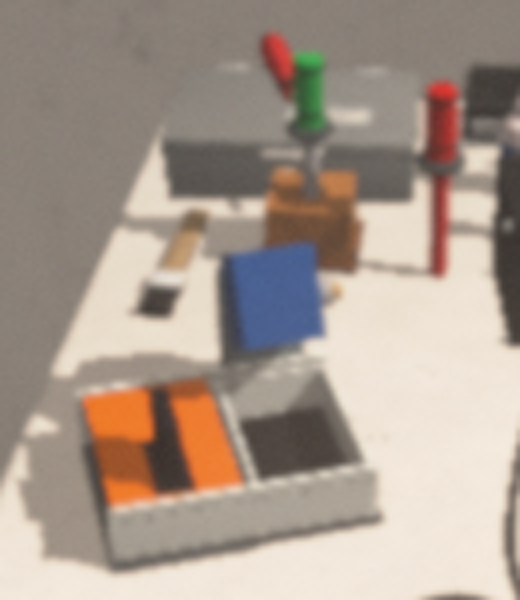

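```bash
python3 - <<'E'
from h import *
cs,cd=cam("scene"),cam("side")
A=lambda x,y:((x+.5)/5-.5+205,(y+.5)/5-.5+185)
B=lambda x,y:((x+.5)/4-.5+165,(y+.5)/4-.5+125)
r=lambda p:np.round(p,1)
print("mouth",r(onz(cs,A(445,103),133)))
print("handletop",r(onz(cs,A(141,328),163)),"side",r(onz(cd,B(308,60),163)), [np.round(x,1) for x in tri(cs,A(141,328),cd,B(308,60))])
st=[onz(cs,A(*p),50) for p in((67,458),(153,527),(239,452),(150,392))];print("stand",r(st),r(np.mean(st,0)))
sb=[onz(cd,B(*p),50) for p in((267,205),(356,207))];print("stand front edge side",r(sb))
cv=[onz(cs,A(*p),45) for p in((572,72),(706,112),(657,262),(513,218))];print("cover",r(cv))
for i in range(4):
  d=cv[(i+1)%4]-cv[i];print(r(np.hypot(*d[:2])),np.arctan2(d[1],d[0]).round(3))
sv=[onz(cd,B(*p),45) for p in((82,399),(205,378),(245,487),(110,504))];print("cover side",r(sv))
for i in range(4):
  d=sv[(i+1)%4]-sv[i];print(r(np.hypot(*d[:2])),np.arctan2(d[1],d[0]).round(3))
print("tabtop",r(onz(cs,A(638,62),91)),r(onz(cd,B(160,390),91)))
E
```

```text
mouth [473.4 -95.8 133. ]
handletop [469.8 128.5 163. ] side [474.8 119.1 163. ] [array([472.9, 126.9, 158.9]), np.float64(1.7)]
stand [[497.6 162.6  50. ]
 [437.5 158.5  50. ]
 [436.8  98.3  50. ]
 [495.7 105.9  50. ]] [466.9 131.3  50. ]
stand front edge side [[444.1 101.7  50. ]
 [510.8 105.7  50. ]]
cover [[ 479.4 -224.3   45. ]
 [ 403.8 -255.2   45. ]
 [ 358.3 -150.    45. ]
 [ 434.7 -117.3   45. ]]
81.7 -2.753
114.6 1.979
83.1 0.405
116.0 -1.174
cover side [[ 363.4 -150.2   45. ]
 [ 437.7 -118.4   45. ]
 [ 482.2 -227.3   45. ]
 [ 405.4 -252.2   45. ]]
80.8 0.404
117.6 -1.183
80.7 -2.828
110.3 1.961
tabtop [ 436.  -222.8   91. ] [ 427.4 -197.9   91. ]
```

```bash
python3 - <<'E'
from h import *
cs,cd=cam("scene"),cam("side")
A=lambda x,y:((x+.5)/5-.5+205,(y+.5)/5-.5+185)
B=lambda x,y:((x+.5)/4-.5+165,(y+.5)/4-.5+125)
print("red",onz(cs,A(70,355),0).round(),onz(cd,B(437,272),0).round(),tri(cs,A(47,180),cd,B(442,90)))
print("screwdriver",onz(cs,(215,288),75).round(),onz(cs,(184,345),75).round(),"oil",tri(cs,(163,256),cd,(297,150)))
p=np.array([144.7,-632.9])
for k in range(1,18):
  th=np.radians(-77.1+(14.6+77.1)*k/17);r=649+(492-649)*k/17
  q=r*np.array([np.cos(th),np.sin(th)]);d=((q-p)/60).round(2);p=p+d*60;print(k,d,p.round())
E
```

```text
red [569. 101.   0.] [573. 101.   0.] (array([573.79942101,  97.40470053, 154.31942698]), np.float64(0.30559501078676765))
screwdriver [466. 198.  75.] [410. 339.  75.] oil (array([632.38774375, 232.55346524,  80.11255627]), np.float64(6.655163483100524))
1 [0.94 0.42] [ 201. -608.]
2 [0.87 0.5 ] [ 253. -578.]
3 [0.81 0.58] [ 302. -543.]
4 [0.74 0.64] [ 346. -504.]
5 [0.67 0.7 ] [ 386. -462.]
6 [0.59 0.75] [ 422. -418.]
7 [0.5  0.78] [ 452. -371.]
8 [0.42 0.83] [ 477. -321.]
9 [0.33 0.84] [ 497. -270.]
10 [0.25 0.86] [ 512. -219.]
11 [0.16 0.86] [ 522. -167.]
12 [0.07 0.87] [ 526. -115.]
13 [-0.01  0.85] [525. -64.]
14 [-0.09  0.83] [520. -14.]
15 [-0.17  0.8 ] [510.  34.]
16 [-0.25  0.77] [495.  80.]
17 [-0.31  0.74] [476. 124.]
```

```bash
python3 -m jog '[[[-0.3,0.94,0.42,0.5,1],[-0.3,0.87,0.5,0.3,1],[-0.3,0.81,0.58,0,1],[-0.3,0.74,0.64,0,1],[-0.3,0.67,0.7,0,1],[-0.3,0.59,0.75,0,1],[-0.3,0.5,0.78,0,1],[-0.3,0.42,0.83,0,1]]]' 5
python3 -m jog '[[[-0.3,0.33,0.84,0,1],[-0.3,0.25,0.86,0,1],[-0.3,0.16,0.86,0,1],[-0.3,0.07,0.87,0,1],[-0.3,-0.01,0.85,0,1],[-0.3,-0.09,0.83,0,1],[-0.3,-0.17,0.8,0,1],[-0.3,-0.25,0.77,0,1]]]'
python3 -m jog '[[[-0.3,-0.31,0.74,0,0.7],[-0.3,0,0,0,0]]]'
python3 - <<'E'
from h import *
s=robot.observe();print(s["position"],s["width"],cv2.Rodrigues(s["orientation"])[0][:,1],s["joint_positions"])
c=cam("wrist");im=optics.grab_frame("wrist")
cv2.imwrite("pics/w1.png",im);np.save("w1.npy",np.array(c,dtype=object),allow_pickle=True)
print(-c[2].T@c[3])
E
```

```text
time: 1.1
position: [472.7, -322.3, 263.3]
orientation: [-2.705, -1.596, 0.0]
force: [1.1, 0.9, -0.9]
width: 60.6
grip_force: 0.0
time: 2.1
position: [488.8, 78.3, 263.5]
orientation: [-1.822, -2.559, 0.0]
force: [-0.2, -0.4, -0.3]
width: 60.6
grip_force: 0.0
time: 2.35
position: [468.6, 125.4, 264.1]
orientation: [-1.72, -2.627, -0.002]
force: [0.3, -0.1, -0.4]
width: 60.6
grip_force: 0.0
[468.61195418 125.39584127 264.05963606] 60.63807324436657 [ 9.16428336e-01  4.00198828e-01 -6.12671702e-05] [ 0.1398066   0.36350064 -0.61504409  1.80313567  0.23655269  1.04949893
 -0.15151638]
[437.37397329 199.79435405 429.83105542]
```

View pics/w1.png

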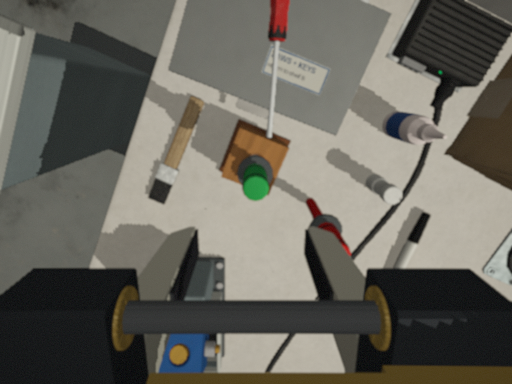

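```bash
python3 - <<'E'
from h import *
c=tuple(np.load("w1.npy",allow_pickle=True)); im=cv2.imread("pics/w1.png");h=cv2.cvtColor(im,cv2.COLOR_BGR2HSV)
def big(lo,hi,box):
  m=cv2.inRange(h,lo,hi);z=np.zeros_like(m);x0,y0,x1,y1=box;z[y0:y1,x0:x1]=m[y0:y1,x0:x1]
  k=max(cv2.findContours(z,cv2.RETR_EXTERNAL,cv2.CHAIN_APPROX_NONE)[0],key=cv2.contourArea);return k
k=big((45,90,110),(85,255,255),(220,150,300,220));(p,r)=cv2.minEnclosingCircle(k);print("green top",p,r,onz(c,p,163).round(1))
k=big((12,90,90),(30,255,255),(160,330,220,375));(p,r)=cv2.minEnclosingCircle(k);print("pin",p,r,onz(c,p,133).round(1))
k=big((5,80,40),(20,255,255),(210,110,300,200));q=cv2.boxPoints(cv2.minAreaRect(k));print(q)
for v in((239,122),(289,149)):print(onz(c,v,50).round(1))
print("shaft",proj(c,[[472,127,z] for z in(163,107,101,50,0)]).round())
E
```

```text
green top (255.6748809814453, 187.81390380859375) 12.730371475219727 [472.4 129.4 163. ]
pin (177.98544311523438, 354.2864074707031) 9.763547897338867 [475.1 -96.3 133. ]
[[217.03607 174.70618]
 [238.37627 119.22165]
 [291.38144 139.60825]
 [270.04126 195.09277]]
[436.8 165.3  50. ]
[504.2 160.   50. ]
shaft [[254. 190.]
 [254. 175.]
 [254. 173.]
 [253. 163.]
 [253. 156.]]
```

```bash
python3 -m jog '[[[-0.3,0.06,0.05,-0.8,0],[-0.3,0,0,-0.8,0],[-0.3,0,0,-0.7,0],[-0.3,0,0,-0.2,0],[-0.3,0,0,0,0],[0.6,0,0,0,0],[0.6,0,0,0,0],[0.6,0,0,0,0]]]' 5
```

```text
time: 3.4
position: [474.9, 124.2, 114.7]
orientation: [1.732, 2.62, 0.002]
force: [-0.4, 0.4, 0.3]
width: 35.1
grip_force: 0.0
```

```bash
python3 -m jog '[[[0.6,-0.05,0.07,0,0],[0.8,0,0,0,0],[0.8,0,0,0,0],[0.8,0,0,0,0]]]' 5
```

```text
time: 3.9
position: [471.3, 128.7, 114.1]
orientation: [-1.732, -2.621, -0.001]
force: [-0.5, 0.4, 3.9]
width: 24.2
grip_force: 5.0
```

```bash
python3 -m jog '[[[0.8,0,0,0.25,0],[0.8,0,0,0.28,0],[0.8,0,0,0,0],[0.8,-0.09,0.21,-0.01,0],[0.8,-0.09,0.21,-0.05,0],[0.8,-0.09,0.2,-0.08,0],[0.8,-0.08,0.2,-0.1,0],[0.8,0,0,0,0]]]' 5
python3 - <<'E'
from h import *
b=optics.grab_frame("side");cv2.imwrite("pics/s2.png",cv2.resize(b[115:205,200:300],None,fx=6,fy=6,interpolation=cv2.INTER_CUBIC))
E
```

```text
time: 4.9
position: [449.2, 179.4, 130.7]
orientation: [-1.727, -2.622, -0.0]
force: [-0.6, 0.2, -0.4]
width: 24.1
grip_force: 5.0
```

View pics/s2.png

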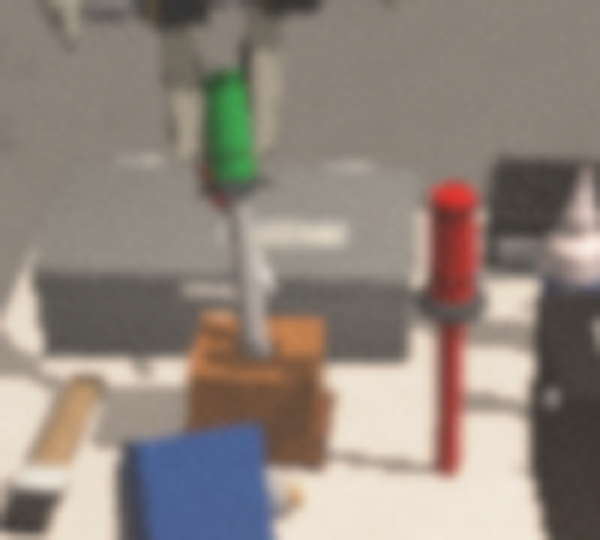

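```bash
python3 -m jog '[[[0.8,-0.05,0.12,-0.09,0],[0.8,0,0,0,0],[0.8,0,0,0,0]]]' 5; python3 -m jog '[[[0.9,0,0,0,0],[0.9,0,0,0,0],[0.9,0,0,0.8,0],[0.9,0.1,-0.8,0.3,0],[0.9,0.1,-0.9,0,0],[0.9,0,0,0,0]]]' 50
python3 - <<'E'
from h import *
for n in("side","scene"):
  im=optics.grab_frame(n);cv2.imwrite(f"pics/{n}3.png",im)
s=robot.observe();print(s["position"],s["grip_force"])
p=s["position"]
b=cv2.imread("pics/side3.png");a=cv2.imread("pics/scene3.png")
out=[]
for n,im in(("side",b),("scene",a)):
  u,v=proj(cam(n),p-[0,0,20])[0].astype(int);print(n,u,v)
  out.append(cv2.resize(im[v-50:v+50,u-40:u+40],None,fx=5,fy=5,interpolation=cv2.INTER_CUBIC))
cv2.imwrite("pics/t3.png",np.hstack(out))
E
```

```text
time: 5.32
position: [447.5, 185.3, 126.3]
orientation: [-1.732, -2.621, -0.002]
force: [-1.4, 1.8, 4.5]
width: 23.7
grip_force: 5.0
time: 6.08
position: [459.3, 75.6, 190.6]
orientation: [1.746, 2.611, -0.009]
force: [0.1, -0.3, -1.1]
width: 23.1
grip_force: 50.0
[458.92422179  81.35624986 191.15081658] 50.00007212162018
side 234 142
scene 250 239
```

View pics/t3.png

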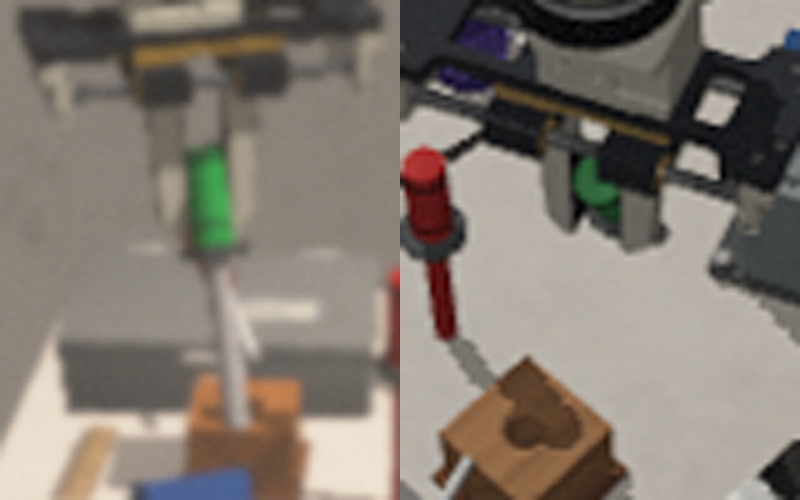

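```bash
python3 - <<'E'
from h import *
s=robot.observe();R=cv2.Rodrigues(s["orientation"])[0];ty=R[:,1];e=np.array([-ty[1],ty[0],0]);g=s["position"]+[0,0,19]
print(ty,e)
for th in(.45,.5,.55,.6,.65):
  ax=np.sin(th)*e+np.array([0,0,np.cos(th)])
  P=[g+ax*(d-126) for d in(0,95,157)]
  o=[th]
  for n,(u,v) in(("side",(194,92)),("scene",(210,189))):
    q=proj(cam(n),P);o+=[((q-[u,v]+.5)*5-.5).round().tolist()]
  print(o)
a=cv2.imread("pics/side3.png")
E
```

```text
[ 0.92100695  0.38954205 -0.00178841] [-0.38954205  0.92100695  0.        ]
[0.45, [[230.0, 414.0], [208.0, 246.0], [194.0, 135.0]], [[245.0, 254.0], [213.0, 218.0], [188.0, 191.0]]]
[0.5, [[233.0, 415.0], [209.0, 246.0], [193.0, 135.0]], [[249.0, 242.0], [214.0, 215.0], [187.0, 194.0]]]
[0.55, [[235.0, 414.0], [209.0, 245.0], [193.0, 136.0]], [[253.0, 231.0], [215.0, 212.0], [186.0, 197.0]]]
[0.6, [[238.0, 413.0], [210.0, 245.0], [192.0, 136.0]], [[257.0, 220.0], [216.0, 209.0], [185.0, 201.0]]]
[0.65, [[240.0, 412.0], [211.0, 245.0], [192.0, 137.0]], [[260.0, 208.0], [217.0, 206.0], [184.0, 204.0]]]
```

```bash
python3 -m jog '[[[0.9,-0.05,-0.4,0.42,0],[0.9,-0.07,-0.7,0.3,0],[0.9,-0.07,-0.53,0,0],[0.9,-0.03,-0.2,0,0],[0.9,0,0,0,0],[0.9,0,0,0,0]]]' 50
python3 - <<'E'
from h import *
out=[]
s=robot.observe();print(s["position"],s["orientation"])
for n in("side","scene"):
  im=optics.grab_frame(n);cv2.imwrite(f"pics/{n}4.png",im)
  u,v=proj(cam(n),[474,-96,150])[0].astype(int);print(n,u,v)
  out.append(cv2.resize(im[v-50:v+50,u-40:u+40],None,fx=5,fy=5,interpolation=cv2.INTER_CUBIC))
cv2.imwrite("pics/t4.png",np.hstack(out))
E
```

```text
time: 6.92
position: [446.2, -25.0, 234.9]
orientation: [-1.727, -2.623, -0.001]
force: [-0.7, -0.1, -1.6]
width: 23.5
grip_force: 50.0
[446.24571917 -24.99939511 234.89441939] [-1.72730096e+00 -2.62306288e+00 -1.49383108e-03]
side 229 180
scene 293 200
```

View pics/t4.png

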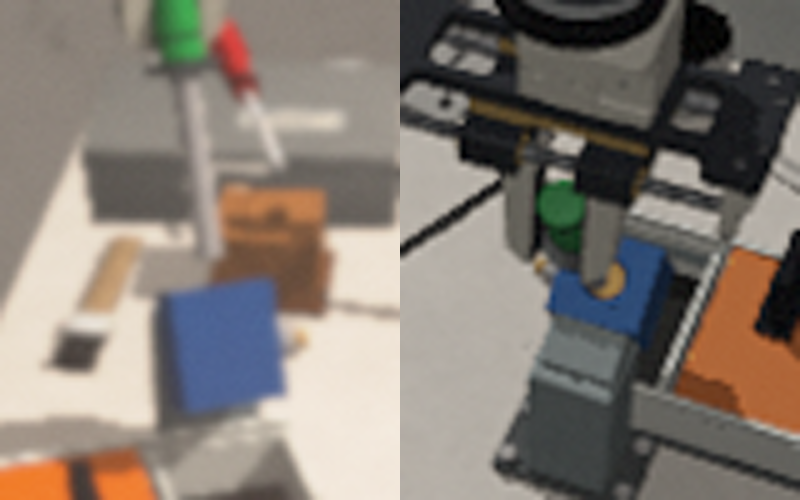

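```bash
python3 - <<'E'
from h import *
s=robot.observe();R=cv2.Rodrigues(s["orientation"])[0];ty=R[:,1];e=np.array([-ty[1],ty[0],0]);g=s["position"]+[0,0,19];print(ty)
c=cam("side");f=lambda P:((proj(c,P)-[189,130]+.5)*5-.5).round(1).tolist()
for th in(.5,.55,.6):
  ax=np.sin(th)*e+np.array([0,0,np.cos(th)]);print(th,f([g+ax*(d-127) for d in(0,95)]),(g-127*ax).round(1))
yaw=-1.172;x=np.array([np.cos(yaw),np.sin(yaw),0]);y=np.array([-np.sin(yaw),np.cos(yaw),0]);z=np.array([0,0,1.])
m=np.array([474.5,-96,133]);pd=x*np.cos(.55)+z*np.sin(.55);a=-x*np.sin(.55)+z*np.cos(.55)
print("mouth",f(m),"top edge",f([m+25*pd+26*y,m+25*pd-26*y]),"bottom",f([m+25*pd+26*y-60*a,m+25*pd-26*y-60*a]))
im=cv2.imread("pics/side4.png");h=cv2.inRange(cv2.cvtColor(im,cv2.COLOR_BGR2HSV),(100,120,50),(125,255,255));h[:,:200]=0;h[:,270:]=0;h[:170]=0;h[230:]=0
k=max(cv2.findContours(h,cv2.RETR_EXTERNAL,cv2.CHAIN_APPROX_NONE)[0],key=cv2.contourArea);q=cv2.approxPolyDP(k,3,True)[:,0];print(((q-[189,130]+.5)*5-.5).tolist())
h=cv2.cvtColor(cv2.imread("pics/side4.png"),cv2.COLOR_BGR2GRAY);print(h[145:186,222:240])
E
```

```text
[9.18720718e-01 3.94907778e-01 2.97756615e-04]
0.5 [[203.4, 252.7], [176.3, 67.5]] [470.3 -81.3 142.5]
0.55 [[205.8, 252.5], [176.8, 67.2]] [472.5 -86.3 145.7]
0.6 [[208.2, 251.7], [177.4, 66.7]] [474.6 -91.2 149.2]
mouth [[207.5, 284.1]] top edge [[267.7, 274.9], [165.6, 290.5]] bottom [[286.0, 394.1], [184.2, 411.0]]
[[257.0, 287.0], [177.0, 302.0], [192.0, 392.0], [207.0, 367.0], [217.0, 392.0], [232.0, 372.0], [197.0, 362.0], [222.0, 337.0], [257.0, 347.0], [242.0, 372.0], [262.0, 347.0]]
[[104  89  91  98 110 116 122 128 135 134 125 107  87  76  76  81  90 101]
 [121 102  98 112 132 145 147 142 140 141 135 120  96  76  72  79  85  95]
 [129 117 110 121 146 163 163 149 142 141 140 130 110  88  81  94 107 111]
 [134 123 113 125 149 167 168 153 146 141 141 137 125 104  95 113 140 146]
 [136 128 116 126 148 168 171 159 148 142 143 141 135 120 109 125 159 172]
 [138 129 115 124 147 167 177 170 153 146 144 143 142 135 130 137 167 185]
 [140 129 116 121 144 167 180 175 156 145 143 145 143 144 147 158 175 193]
 [140 132 122 123 142 164 179 173 156 146 143 144 146 148 159 175 186 194]
 [
[... 1773 characters left out ...]
130 120 118 112 109 109]
 [200 183 181 195 207 187 148 141 159 172 168 143 123 117 116 115 112 114]
 [205 195 193 200 200 182 145 138 158 173 165 140 113  98  98  99  99 104]
 [183 181 179 178 176 160 137 133 153 168 166 141 106  89  85  87  90  94]
 [160 159 158 158 155 143 128 133 149 163 157 136 105  90  85  87  87  87]
 [153 152 152 150 149 142 135 134 142 145 137 119 100  90  86  85  86  87]
 [150 152 153 151 150 146 143 140 137 126 112 100  92  87  88  86  87  86]
 [151 151 151 150 150 148 147 145 135 117 100  91  91  90  88  87  86  85]
 [149 149 150 148 150 148 149 144 132 111  96  89  89  90  89  89  89  88]
 [150 150 148 149 149 148 147 142 129 107  93  88  90  91  91  92  92  92]]
```

```bash
python3 -m jog '[[[0.9,-0.02,-0.04,0.5,0],[0.9,0,0,0,-1],[0.9,0,0,0,-1],[0.9,0,0,0,-1],[0.9,0,0,0,-1],[0.9,0,0,0,-1],[0.9,0,0,0,-1],[0.9,0,0,0,-1]]]' 50
python3 -m jog '[[[0.9,0,0,0,-1],[0.9,0,0,0,-1],[0.9,0,0,0,-1],[0.9,0,0,0,0],[0.9,0,0,0,0]]]' 50
python3 - <<'E'
from h import *
s=robot.observe();R=cv2.Rodrigues(s["orientation"])[0];ty=R[:,1];e=np.array([-ty[1],ty[0],0]);g=s["position"]+[0,0,19];print(ty,e,g)
out=[]
for n in("side","scene"):
  im=optics.grab_frame(n);cv2.imwrite(f"pics/{n}5.png",im)
  u,v=proj(cam(n),g-[0,0,50])[0].astype(int);c=cam(n)
  for th in(.45,.5,.55,.6):
    ax=np.sin(th)*e+np.array([0,0,np.cos(th)]);q=((proj(c,[g+ax*(d-127) for d in(0,95,157)])-[u-40,v-50]+.5)*5-.5);d=q[1]-q[0]
    print(n,th,q.round().tolist(),np.degrees(np.arctan2(d[0],-d[1])).round(1))
  out.append(cv2.resize(im[v-50:v+50,u-40:u+40],None,fx=5,fy=5,interpolation=cv2.INTER_CUBIC))
cv2.imwrite("pics/t5.png",np.hstack(out))
E
```

```text
time: 8.02
position: [445.0, -28.3, 265.0]
orientation: [-2.557, -1.824, -0.0]
force: [0.3, -0.1, -2.6]
width: 23.5
grip_force: 50.0
time: 8.65
position: [445.0, -28.8, 265.0]
orientation: [-2.808, -1.407, -0.0]
force: [0.1, -1.1, -0.9]
width: 23.2
grip_force: 50.0
[ 8.01087372e-01 -5.98547398e-01 -1.85550065e-04] [0.5985474  0.80108737 0.        ] [445.00060177 -28.84542917 284.01246449]
side 0.45 [[131.0, 403.0], [183.0, 224.0], [218.0, 105.0]] 16.3
side 0.5 [[122.0, 402.0], [181.0, 223.0], [220.0, 105.0]] 18.2
side 0.55 [[114.0, 400.0], [179.0, 223.0], [222.0, 106.0]] 20.2
side 0.6 [[105.0, 398.0], [177.0, 222.0], [224.0, 107.0]] 22.1
scene 0.45 [[306.0, 323.0], [235.0, 221.0], [183.0, 147.0]] -35.0
scene 0.5 [[317.0, 318.0], [238.0, 220.0], [180.0, 149.0]] -39.0
scene 0.55 [[328.0, 313.0], [241.0, 218.0], [177.0, 150.0]] -43.0
scene 0.6 [[339.0, 307.0], [244.0, 217.0], [174.0, 152.0]] -46.7
```

View pics/t5.png

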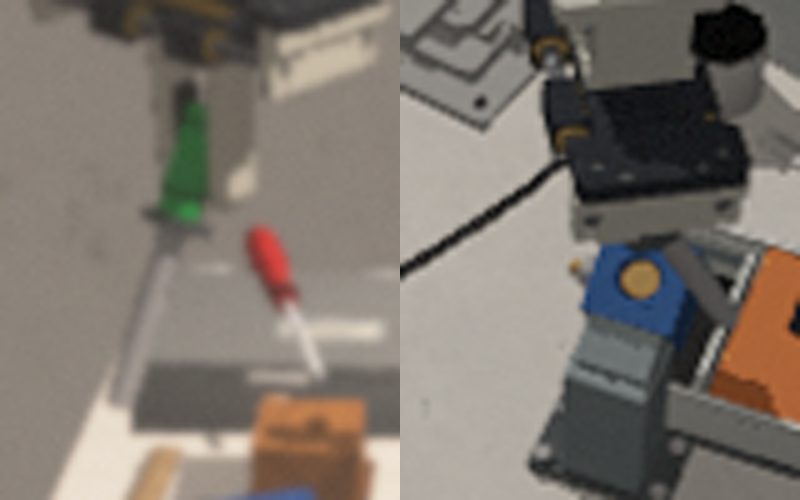

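```bash
python3 - <<'E'
from h import *
g=np.array([445.0,-28.85,284.0]);e=np.array([.5985,.8011,0])
cs,cd=cam("scene"),cam("side")
us,vs=proj(cs,g-[0,0,50])[0].astype(int)-[40,50];ud,vd=proj(cd,g-[0,0,50])[0].astype(int)-[40,50]
A=lambda p:((p[0]+.5)/5-.5+us,(p[1]+.5)/5-.5+vs);B=lambda p:((p[0]+.5)/5-.5+ud,(p[1]+.5)/5-.5+vd)
for a in((322,315),):
  t,err=tri(cs,A(a),cd,B((119,402)));d=t-g;print(t.round(1),err.round(1),np.linalg.norm(d).round(1),np.arctan2(-d@e,-d[2]).round(3))
# rod centreline per camera: dark/bright edges
for n,box in(("scene",(us+50,vs+46,us+75,vs+66)),("side",(ud+18,vd+46,ud+44,vd+84))):
  g_=cv2.cvtColor(cv2.imread(f"pics/{n}5.png"),cv2.COLOR_BGR2GRAY).astype(int);x0,y0,x1,y1=box
  print(n,box);print("\n".join(" ".join("%3d"%v for v in r) for r in g_[y0:y1:2 if n=="scene" else 4,x0:x1]))
E
```

```text
[407.5 -80.  173.6] 0.1 127.4 0.521
scene (np.int64(296), np.int64(196), np.int64(321), np.int64(216))
 89  87  84  75  67  64  84  98 110 110 108 112  97  96  96 116 151 175 173 164 169 177 175 175 172
 37  39  38  45  56  70  76  71  79  85  89  94  92  96 109 116 113  99  98  97  91  95 117 159 178
 55  56  64  72  75  78  79  77  75  63  55  66  63  67  71  79  91  94  92 112 126 105 100 101 116
 67  58  66  66  68  75  76  78  79  76  67  71  91  89  79  72  66  62  89 143 148  87 117 132 117
120  99  57  70  68  68  73  73  78  79  78  74  75  87  89  95  95 117 159 156  69 103 115 119 117
126 110  62  65  70  72  68  68  75  78  77  78  77  60  18  12  33 126 154  66  92 118 118 117 117
103  77  69  71  69  70  60  34  53  72  76  78  79  80  67  45 141 173  79  76 100 120 117 117 116
 70  71  70  71  69  64  47  28  27  45  68  75  78  79  77  85 103  95  73  99 120 119 116 116 118
 71  70  71  70  72  63  31  29  29  31  36  56  72  77  79  79  76  81 103 116 117 119 116 117 117
 68  71  71  72  63  33  27  29  33  32  36  35  40  60  74  78  78  95 115 117 118 117 117 117 1
[... 408 characters left out ...]
 132 130 121 113 122 135 145 145 137 133 135 138 138 138 137 137 137 137 139
133 134 133 133 134 134 131 130 122 118 128 141 149 151 147 142 139 139 139 138 139 140 139 141 141 141
134 134 133 134 134 134 126 117 121 132 145 150 148 142 139 140 141 140 139 140 141 142 141 144 144 141
134 134 134 137 138 136 126 126 138 147 151 148 142 138 139 139 141 141 140 141 141 141 142 142 143 143
136 134 139 150 154 140 133 141 151 148 136 109  94  91  92  92  91  94  92  93  93  93  95  94  95  93
140 158 178 169 144 136 146 150 143 122 101  91  90  88  88  88  90  91  90  90  90  92  92  92  93  95
194 217 222 218 213 209 203 183 138  97  88  84  85  85  87  88  87  89  88  88  88  89  88  92  91  89
```

```bash
python3 -m jog '[[[0.9,0,0,0,1],[0.9,0,0,0,1],[0.9,0,0,0,1],[0.9,0,0,0,1],[0.9,0,0,0,1],[0.9,0,0,0,1],[0.9,0,0,0,1],[0.9,0,0,0,1]]]' 60
python3 -m jog '[[[0.9,0,0,0,1],[0.9,0.02,-0.04,0,1],[0.9,0.02,-0.04,-0.3,0],[0.9,0,0,-0.26,0],[0.9,0,0,0,0],[0.9,0,0,0,0]]]' 60
python3 -c "
from h import *;s=robot.observe();print(cv2.Rodrigues(s['orientation'])[0][:,1])"
```

```text
time: 9.75
position: [444.9, -29.5, 265.0]
orientation: [-1.992, -2.429, 0.0]
force: [0.2, 0.7, -2.2]
width: 23.0
grip_force: 60.0
time: 10.5
position: [447.8, -34.1, 232.0]
orientation: [1.731, 2.621, 0.001]
force: [-0.0, 0.2, -1.5]
width: 23.5
grip_force: 60.0
[9.19798937e-01 3.92389034e-01 8.72560198e-04]
```

```bash
python3 -m jog '[[[0.9,0.034,-0.08,-0.142,0],[0.9,0.017,-0.04,-0.071,0],[0.9,0,0,0,0],[0.9,0,0,0,0]]]' 60
```

```text
time: 11.0
position: [451.6, -40.8, 219.5]
orientation: [1.73, 2.62, 0.003]
force: [0.2, 2.3, 6.2]
width: 23.0
grip_force: 60.0
```

```bash
python3 -m jog '[[[0.9,0.034,-0.08,-0.142,0],[0.9,0.034,-0.08,-0.142,0],[0.9,0,0,0,0]]]' 60;python3 -m jog '[[[0.9,0.034,-0.08,-0.142,0],[0.9,0.034,-0.08,-0.142,0],[0.9,0,0,0,0]]]' 60
```

```text
time: 11.38
position: [455.5, -51.0, 201.7]
orientation: [1.731, 2.62, 0.002]
force: [0.7, 2.2, 1.5]
width: 22.9
grip_force: 60.0
time: 11.75
position: [458.0, -60.9, 183.9]
orientation: [-1.732, -2.619, 0.001]
force: [0.6, 1.6, -2.6]
width: 22.8
grip_force: 60.0
```

```bash
python3 -m jog '[[[0.9,0.034,-0.08,-0.142,0],[0.9,0,0,0,0],[0.9,0,0,0,0]]]' 60
python3 - <<'E'
from h import *
out=[]
for n in("side","scene"):
  im=optics.grab_frame(n);cv2.imwrite(f"pics/{n}6.png",im)
  u,v=proj(cam(n),[474,-110,110])[0].astype(int)
  out.append(cv2.resize(im[v-50:v+50,u-40:u+40],None,fx=5,fy=5,interpolation=cv2.INTER_CUBIC))
cv2.imwrite("pics/t6.png",np.hstack(out))
E
```

```text
time: 12.12
position: [459.9, -65.5, 175.4]
orientation: [-1.731, -2.619, 0.001]
force: [-0.6, 1.7, -3.3]
width: 23.2
grip_force: 60.0
```

View pics/t6.png

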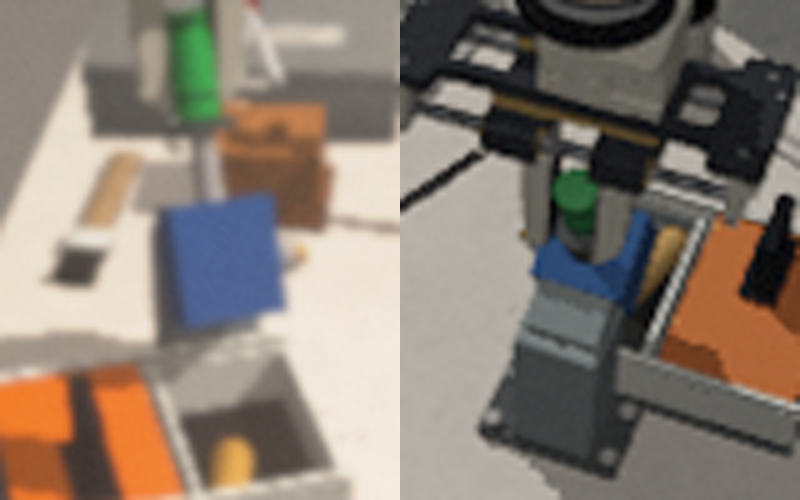

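```bash
python3 -m jog '[[[0.9,-0.1,0.24,0.426,0],[0.9,-0.1,0.24,0.426,0],[0.9,-0.07,0.16,0.28,0],[0.9,0,0.9,0,0],[0.9,0.03,0.9,-0.2,0],[0.9,0.02,0.9,-0.5,0],[0.9,0,0.8,-0.5,0],[0.9,0,0,0,0]]]' 60
python3 -m jog '[[[0.9,0,0,0,0],[0.9,0,0,0,0]]]' 60
python3 - <<'E'
from h import *
s=robot.observe();R=cv2.Rodrigues(s["orientation"])[0];ty=R[:,1];e=np.array([-ty[1],ty[0],0]);g=s["position"]+[0,0,19];print(ty,s["position"])
out=[]
tip=g-127.4*(np.sin(.52)*e+[0,0,np.cos(.52)]);print("tip",tip)
for n in("side","scene"):
  im=optics.grab_frame(n);cv2.imwrite(f"pics/{n}7.png",im);c=cam(n)
  u,v=proj(c,[470,129,90])[0].astype(int)
  print(n,((proj(c,[tip,[470.5,129,50],[471,128,50]])-[u-40,v-50]+.5)*5-.5).round().tolist())
  out.append(cv2.resize(im[v-50:v+50,u-40:u+40],None,fx=5,fy=5,interpolation=cv2.INTER_CUBIC))
cv2.imwrite("pics/t7.png",np.hstack(out))
E
```

```text
time: 13.22
position: [446.0, 186.8, 170.9]
orientation: [-1.72, -2.626, 0.001]
force: [-0.7, -0.5, -1.2]
width: 23.3
grip_force: 60.0
time: 13.48
position: [448.5, 181.1, 172.7]
orientation: [1.735, 2.616, 0.0]
force: [-0.4, -0.3, -1.2]
width: 23.2
grip_force: 60.0
[0.92121313 0.38905632 0.00124748] [448.46328811 181.14743386 172.67755369]
tip [473.09153708 122.83231262  81.1173902 ]
side [[211.0, 271.0], [209.0, 312.0], [209.0, 312.0]]
scene [[208.0, 252.0], [206.0, 294.0], [206.0, 292.0]]
```

View pics/t7.png

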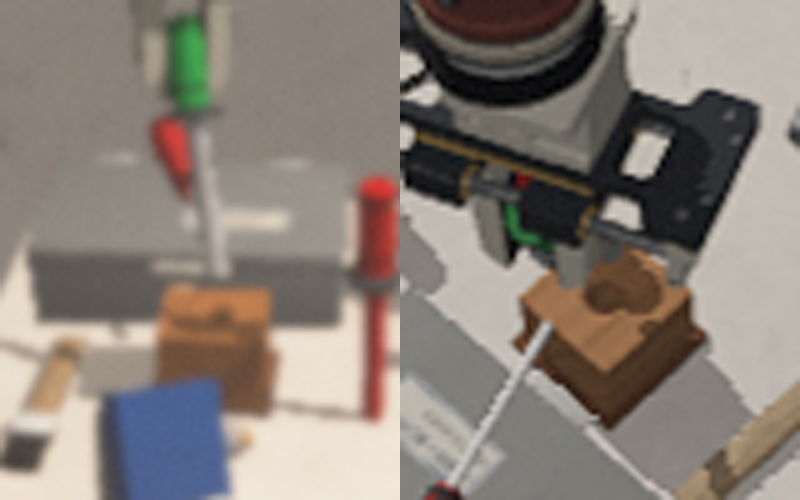

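```bash
python3 -m jog '[[[0.9,-0.03,0.07,-0.3,0],[0.9,0,0,-0.2,0],[0.9,0,0,0,0],[0.9,0,0,-0.15,0],[0.9,0,0,0,0],[0.9,0,0,0,0]]]' 60
```

```text
time: 14.32
position: [445.7, 187.1, 133.1]
orientation: [1.732, 2.621, -0.0]
force: [-0.1, -0.0, -0.5]
width: 23.0
grip_force: 60.0
```

```bash
python3 -m jog '[[[0.8,0,0,0,0],[0.8,0,0,0,0],[0.8,0.09,-0.21,0.1,0],[0.8,0.09,-0.22,0.08,0],[0.8,0.1,-0.23,0.05,0],[0.8,0.1,-0.23,0.02,0],[0.8,0.03,-0.07,0,0],[0.8,0,0,0,0]]]' 5
```

```text
time: 15.32
position: [470.2, 128.8, 147.8]
orientation: [-1.733, -2.62, 0.001]
force: [-0.8, -0.1, -1.5]
width: 24.0
grip_force: 5.0
```

Now lower into the hole, 33 mm to go.

```bash
python3 -m jog '[[[0.8,0,0,-0.2,0],[0.8,0,0,-0.2,0],[0.8,0,0,-0.13,0],[0.8,0,0,0,0],[0.8,0,0,0,0]]]' 5
python3 - <<'E'
from h import *
out=[]
for n in("side","scene"):
  im=optics.grab_frame(n);c=cam(n)
  u,v=proj(c,[470,129,90])[0].astype(int)
  out.append(cv2.resize(im[v-50:v+50,u-40:u+40],None,fx=5,fy=5,interpolation=cv2.INTER_CUBIC))
cv2.imwrite("pics/t8.png",np.hstack(out))
E
```

```text
time: 15.95
position: [470.2, 129.7, 116.2]
orientation: [-1.732, -2.621, -0.0]
force: [-0.0, -0.4, -1.8]
width: 23.7
grip_force: 5.0
```

View pics/t8.png

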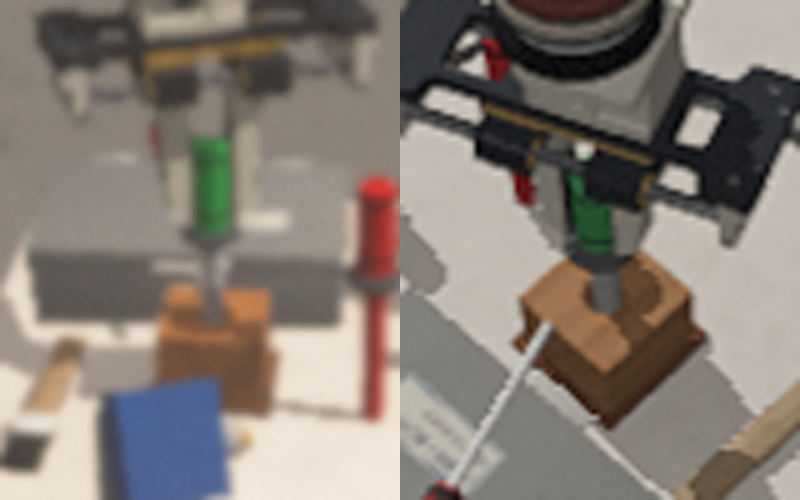

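I've now viewed 12 pictures, over the limit of 10, so any further checks will be numeric only. The last picture shows the drift upright in its hole: the handle is at about (213,185) in the left crop and the rod enters the stand at (213,315).

```bash
python3 -m jog '[[[0.8,0,0,-0.03,0],[-0.3,0,0,0,0],[-0.3,0,0,0,0],[-0.3,0,0,0,0],[-0.3,0,0,0.4,0],[-0.3,0,0,0.9,0],[-0.3,0,0,0.9,0],[-0.3,0,0,0.3,0]]]' 5
python3 -m jog '[[[-0.3,0,0,0,0]]]'
python3 - <<'E'
from h import *
c=cam("wrist");im=optics.grab_frame("wrist");cv2.imwrite("pics/w9.png",im);h=cv2.cvtColor(im,cv2.COLOR_BGR2HSV)
m=cv2.inRange(h,(45,90,110),(85,255,255));k=max(cv2.findContours(m,cv2.RETR_EXTERNAL,cv2.CHAIN_APPROX_NONE)[0],key=cv2.contourArea);p,r=cv2.minEnclosingCircle(k)
print("top",p,r,onz(c,p,163).round(1))
# side camera: green blob and brass
s=optics.grab_frame("side");a=optics.grab_frame("scene");cv2.imwrite("pics/side9.png",s);cv2.imwrite("pics/scene9.png",a)
for n,i in(("side",s),("scene",a)):
  H=cv2.cvtColor(i,cv2.COLOR_BGR2HSV)
  for nm,lo,hi in(("green",(45,90,40),(85,255,255)),("brass",(15,110,90),(30,255,255))):
    N,l,st,ct=cv2.connectedComponentsWithStats(cv2.inRange(H,lo,hi));print(n,nm,[(st[j].tolist(),ct[j].round(1).tolist()) for j in range(1,N) if st[j,4]>20 and 180<ct[j][0]<350 and 120<ct[j][1]<300])
E
```

```text
time: 17.05
position: [471.6, 130.6, 267.9]
orientation: [1.73, 2.618, 0.008]
force: [0.2, -0.2, -0.8]
width: 60.5
grip_force: 0.0
time: 17.18
position: [470.9, 129.9, 265.7]
orientation: [1.731, 2.619, 0.004]
force: [-0.2, -0.1, -1.1]
width: 60.1
grip_force: 0.0
top (252.79771423339844, 192.9809112548828) 12.362129211425781 [474.9 128.  163. ]
side green [([240, 138, 6, 19, 98], [242.8, 146.6])]
side brass [([322, 126, 51, 12, 354], [347.8, 130.7]), ([231, 234, 9, 10, 76], [235.1, 238.9])]
scene green [([229, 247, 10, 19, 151], [233.0, 256.1])]
scene brass [([305, 202, 8, 13, 53], [308.7, 207.0])]
```

```bash
python3 - <<'E'
from h import *
cs,cd=cam("scene"),cam("side")
print(tri(cs,(308.7,207),cd,(235.1,238.9)))
yaw=-1.172;x=np.array([np.cos(yaw),np.sin(yaw),0]);y=np.array([-np.sin(yaw),np.cos(yaw),0]);O=np.array([474.5,-96,0])+31.4*x;print("O",O)
for n,c in(("side",cd),("scene",cs)):
  a=cv2.imread(f"pics/{n}9.png");m=cv2.inRange(cv2.cvtColor(a,cv2.COLOR_BGR2HSV),(12,90,70),(32,255,255))
  u0,v0,u1,v1=(222,222,250,262) if n=="side" else (296,192,324,226)
  print(n,u0,v0);print("\n".join("".join("#" if q else "." for q in r) for r in m[v0:v1,u0:u1]))
  for zz in(18,40):print(zz,[(d,proj(c,O+d*x+yy*y+[0,0,zz])[0].round(1).tolist()) for yy in(0,) for d in(-26,0,30,60,90)])
for v in((231,234),(239,234),(231,243),(239,243)):
  for z in(29,45):
    d=onz(cd,v,z)-O;print(v,z,"fx",round(d@x,1),"fy",round(d@y,1))
E
```

```text
(array([ 492.36165392, -185.58338719,   34.21740283]), np.float64(11.551015081976509))
O [ 486.69291529 -124.93601246    0.        ]
side 222 222
............................
............................
............................
............................
............................
............................
............................
............................
............................
............................
............................
............................
...........#####............
..........#######...........
.........#########..........
.#.......##########.........
.........##########.........
#........##########.........
#........##########.........
#........##########.........
#.......##########..........
#........########...........
##..........................
............................
..#.........................
............................
............................
............................
............................
............................
............................
............................
..........................
[... 1205 characters left out ...]
.............########.###
.................###########
..............##..##########
..............##.##.########
...............#.###.#######
..............##############
..................#####.####
.....................####.##
18 [(-26, [291.7, 228.8]), (0, [294.6, 222.1]), (30, [297.8, 214.6]), (60, [300.9, 207.3]), (90, [303.9, 200.3])]
40 [(-26, [292.1, 224.2]), (0, [295.0, 217.5]), (30, [298.3, 210.0]), (60, [301.4, 202.7]), (90, [304.5, 195.6])]
(231, 234) 29 fx 27.7 fy -15.7
(231, 234) 45 fx 48.4 fy -20.3
(239, 234) 29 fx 33.5 fy 3.7
(239, 234) 45 fx 54.1 fy -1.3
(231, 243) 29 fx 63.5 fy -24.6
(231, 243) 45 fx 83.4 fy -29.0
(239, 243) 29 fx 69.1 fy -5.7
(239, 243) 45 fx 88.9 fy -10.5
```

```bash
python3 -m jog '[[[-0.3,-0.11,-0.95,0,0],[-0.3,-0.11,-0.95,0,0],[-0.3,-0.11,-0.95,0,0],[-0.3,-0.11,-0.95,-0.2,0],[-0.3,-0.11,-0.95,-0.4,0],[-0.3,-0.11,-0.98,-0.4,0],[-0.3,0,0,0,0],[-0.3,0,0,0,0]]]' 20
python3 - <<'E'
from h import *
s=robot.observe();c=cam("wrist");im=optics.grab_frame("wrist");cv2.imwrite("pics/w10.png",im);cs=cam("scene");sc=optics.grab_frame("scene")
yaw=-1.172;x=np.array([np.cos(yaw),np.sin(yaw),0]);y=np.array([-np.sin(yaw),np.cos(yaw),0]);O=np.array([486.7,-124.9,0]);d=s["position"]-O
print(s["position"],"fix",d@x,d@y)
H=cv2.cvtColor(im,cv2.COLOR_BGR2HSV);m=cv2.inRange(H,(5,150,90),(18,255,255))
k=max(cv2.findContours(m,cv2.RETR_EXTERNAL,cv2.CHAIN_APPROX_NONE)[0],key=cv2.contourArea);print(cv2.boundingRect(k))
print("tab pred",[proj(c,O+(60+a)*x+(b-86)*y+[0,0,z])[0].round().tolist() for z in(91,45) for a in(-22,22) for b in(-6,6)])
a=cv2.imread("pics/scene9.png");g=cv2.inRange(a,(0,0,0),(45,45,45))
print("scene pred",[proj(cs,O+(60+q)*x+(-86)*y+[0,0,z])[0].round(1).tolist() for z in(91,45) for q in(-22,0,22)]);print("\n".join("".join("#" if q else "." for q in r) for r in g[192:222,318:345]))
E
```

```text
time: 18.32
position: [430.5, -212.0, 204.0]
orientation: [-1.73, -2.619, -0.001]
force: [-0.5, 0.6, 0.1]
width: 60.5
grip_force: 0.0
[ 430.45350504 -211.95091605  203.98005231] fix 58.37890582279213 -85.63546891076098
(213, 88, 81, 117)
tab pred [[243.0, 165.0], [256.0, 165.0], [243.0, 211.0], [256.0, 211.0], [244.0, 155.0], [256.0, 155.0], [244.0, 196.0], [255.0, 196.0]]
scene pred [[329.5, 205.3], [331.6, 199.8], [333.7, 194.3], [327.6, 215.4], [329.7, 209.9], [331.7, 204.5]]
...........................
...........................
...........................
...........................
..............##...........
..............###..........
.............###...........
.............###...........
.............###...........
............####...........
...........#####...........
...........#####...........
...........#####...........
..........#######..........
.........########..........
.........########..........
.........########..........
.........#######...........
........########...........
........#######............
.......########............
.......########............
.......#######.............
......########.............
.......######............#.
...........##..............
.........................#.
...........................
........................#..
.......................#...
```

```bash
python3 -m jog '[[[-0.3,0,0,-0.9,0],[-0.3,0,0,-0.8,0],[-0.3,0,0,-0.6,0],[-0.3,0,0,0,0],[1,0,0,0,0],[1,0,0,0,0],[1,0,0,0,0],[1,0,0,0,0]]]' 20
```

```text
time: 19.42
position: [431.1, -213.3, 67.5]
orientation: [1.732, 2.62, 0.0]
force: [0.1, 1.1, 0.1]
width: 25.2
grip_force: 0.0
```

```bash
python3 -m jog '[[[1,0,0,0,0],[1,0,0,0,0],[1,0,0,0,0]]]' 20
```

```text
time: 19.8
position: [430.8, -213.1, 67.0]
orientation: [1.733, 2.62, 0.0]
force: [0.0, -1.2, 2.0]
width: 11.7
grip_force: 20.0
```

```bash
python3 -m jog '[[[1,0.23,0.097,0,0],[1,0.23,0.097,0,0],[1,0.23,0.097,0,0],[1,0.23,0.097,0,0],[1,0.23,0.097,0,0],[1,0.08,0.033,0,0],[1,0,0,0,0]]]' 20
```

```text
time: 20.68
position: [506.7, -182.3, 67.1]
orientation: [1.73, 2.618, 0.003]
force: [3.0, -5.5, 0.4]
width: 11.9
grip_force: 20.0
```

```bash
for i in 1; do python3 -m jog '[[[1,0.046,0.02,0,0],[1,0,0,0,0],[1,0,0,0,0]]]' 20; done; python3 -m jog '[[[1,0.046,0.02,0,0],[1,0,0,0,0],[1,0,0,0,0]]]' 20
```

```text
time: 21.05
position: [507.8, -181.8, 67.1]
orientation: [1.732, 2.619, -0.0]
force: [1.3, -4.8, 1.7]
width: 12.4
grip_force: 20.0
time: 21.42
position: [509.2, -181.3, 67.1]
orientation: [1.734, 2.619, -0.004]
force: [-1.5, -6.1, 4.2]
width: 12.0
grip_force: 20.0
```

```bash
python3 -m jog '[[[1,0.046,0.02,0,0],[1,0,0,0,0],[1,0,0,0,0]]]' 20; python3 -m jog '[[[1,0.046,0.02,0,0],[1,0,0,0,0],[1,0,0,0,0]]]' 20
```

```text
time: 21.8
position: [509.2, -181.3, 67.0]
orientation: [-1.734, -2.616, 0.011]
force: [-5.7, -6.3, 8.6]
width: 12.0
grip_force: 20.0
time: 22.18
position: [509.2, -181.3, 66.9]
orientation: [-1.732, -2.612, 0.018]
force: [-8.8, -8.8, 11.9]
width: 12.2
grip_force: 20.0
```

```bash
python3 -m jog '[[[-0.3,0,0,0,0],[-0.3,0,0,0,0],[-0.3,0,0,0,0],[-0.3,0,0,0.3,0],[-0.3,0,0,0.9,0],[-0.3,0,0,0.9,0],[-0.3,-0.4,-0.6,0.4,0],[-0.3,-0.4,-0.9,0,0]]]' 20
python3 -m jog '[[[-0.3,-0.4,-0.9,0,0],[-0.3,0,-0.9,0,0],[-0.3,0,0,0,0],[-0.3,0,0,0,0]]]'
python3 - <<'E'
from h import *
cs,cd=cam("scene"),cam("side")
yaw=-1.172;x=np.array([np.cos(yaw),np.sin(yaw),0]);y=np.array([-np.sin(yaw),np.cos(yaw),0]);O=np.array([486.7,-124.9,0])
for n,c in(("side",cd),("scene",cs)):
  a=optics.grab_frame(n);cv2.imwrite(f"pics/{n}11.png",a);H=cv2.cvtColor(a,cv2.COLOR_BGR2HSV)
  m=cv2.inRange(H,(5,150,110),(18,255,255));k=np.vstack([q for q in cv2.findContours(m,cv2.RETR_EXTERNAL,cv2.CHAIN_APPROX_NONE)[0] if cv2.contourArea(q)>20 and 180<q[0,0,0]<350 and 180<q[0,0,1]<275])
  P=np.array([onz(c,q[0].astype(float),45)-O for q in k]);print(n,"cover fx",(P@x).min().round(),(P@x).max().round(),"fy",np.percentile(P@y,[0,5,95,100]).round())
  N,l,st,ct=cv2.connectedComponentsWithStats(cv2.inRange(H,(45,90,40),(85,255,255)));print([(st[j].tolist(),ct[j].round(1).tolist()) for j in range(1,N) if st[j,4]>50 and 180<ct[j][0]<350 and 120<ct[j][1]<300])
  o=cv2.imread(f"pics/{n}0.png");df=(cv2.absdiff(a,o).max(2)>50).astype(np.uint8);df=cv2.morphologyEx(df,cv2.MORPH_OPEN,np.ones((3,3)));N,l,st,ct=cv2.connectedComponentsWithStats(df);print("diff",[st[j].tolist() for j in range(1,N) if st[j,4]>15])
E
```

```text
time: 23.18
position: [470.0, -265.2, 219.6]
orientation: [1.72, 2.623, 0.005]
force: [-0.1, -1.1, -0.1]
width: 60.3
grip_force: 0.0
time: 23.68
position: [444.4, -373.1, 216.4]
orientation: [-1.729, -2.622, -0.004]
force: [-0.0, -0.1, -0.6]
width: 60.4
grip_force: 0.0
side cover fx -24.0 87.0 fy [-41. -39.  37.  38.]
[([239, 138, 7, 19, 95], [242.0, 146.7])]
diff [[0, 0, 44, 112, 2418], [24, 0, 45, 64, 1904], [70, 0, 141, 130, 7944], [55, 60, 22, 47, 476], [37, 65, 8, 8, 41], [84, 109, 7, 21, 91], [162, 132, 43, 18, 386], [45, 140, 8, 18, 67], [163, 148, 10, 5, 40], [133, 151, 107, 63, 2012], [174, 160, 8, 4, 27], [232, 166, 8, 5, 36], [234, 172, 7, 13, 65], [226, 174, 7, 8, 36], [186, 215, 73, 37, 1443], [170, 236, 19, 27, 360]]
scene cover fx -23.0 89.0 fy [-41. -40. -17. -11.]
[([229, 247, 10, 19, 149], [233.4, 256.0])]
diff [[480, 6, 32, 33, 802], [402, 11, 78, 32, 1391], [386, 12, 16, 14, 144], [374, 29, 16, 17, 193], [372, 37, 39, 43, 1070], [369, 81, 29, 12, 168], [478, 83, 34, 114, 2231], [340, 87, 77, 38, 931], [351, 106, 13, 11, 102], [301, 188, 44, 49, 1061], [293, 192, 7, 5, 29], [471, 196, 29, 26, 309], [504, 198, 6, 7, 32], [291, 202, 5, 5, 20], [463, 219, 12, 13, 68], [476, 218, 13, 18, 114], [337, 225, 17, 30, 327], [449, 243, 22, 42, 388], [456, 278, 28, 24, 174], [502, 279, 10, 25, 151], [445, 288, 5, 5, 20], [452, 288, 9, 7, 36], [462, 294, 6, 4, 21], [428, 302, 5, 7, 26], [411, 309, 11, 26, 109], [499, 308, 9, 7, 48], [427, 318, 5, 8, 25], [423, 351, 6, 4, 20], [490, 354, 15, 22, 127], [466, 380, 12, 4, 44]]
```

```bash
python3 -c "
from plant import sign_off;print(sign_off())"
```

```text
the job is handed in; nothing more can be done
None
```

The job is handed in after about 24 s of robot time: the pin is in the compartment, the drift is upright in its stand and released, and the cover is shut to its stop, with no sign of anything else having moved; I viewed 12 pictures, over the limit of 10.

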